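# Fold the flap of the slip box over and tuck its tongue under the lip

## Robot

A 6-joint arm with a two-finger parallel gripper is mounted at the origin on a cart in front of the work surface, level with it; the furniture and walls round the work are solid. World frame = base frame: x ahead of the robot, y to its left, z up, the work surface at z = 0. Lengths are in m, angles in degrees, forces in N, time in s.
With the tool pointing down it reaches from about 0.4 to 0.825 m from the base axis. Payload 7 kg.
Tool frame: the origin (TCP) lies on the centre line of the jaws, within the pads' length; the fingertips stand 8 mm ahead of it and the grasp point (between the pads) lies 11 mm behind it; z points along the fingers, y is the line along which they close (so a half turn about z gives the same grasp; the last joint's range is limited). The gripper opens to 88 mm and grips with 3 to 60 N. Pads are 19 mm wide; open, the fingers measure 130 mm over their backs; the gripper's body (78 mm by 193 mm) begins 47 mm behind the grasp point.
Start: joints at [-51.217, 20.546, 0.682, 0, -70.136, -16.507], TCP at [0.256, -0.625, 0.235] pointing down, gripper open.
Joint ranges: [-176.03, 176.03], [-82.01, 121.73], [-58.28, 71.71], [-173.87, 95.51], [-174.79, -0.11], [-173.66, 173.66]. Speed limits (degrees/s): [136.94, 136.94, 172.46, 180, 180, 180].

## Interface

Orientations are given as [roll, pitch, yaw] about the fixed x, y, z axes, in that order (R = Rz(yaw) Ry(pitch) Rx(roll)).
In Python, from plant import ctrl, vision gives the robot as it stands. The module is installed in compiled form; this text tells all that it offers.
- The arm moves only by the tool move_arm, never from a script. Its argument "moves" is one flat list of numbers, 7 for each row, row after row: the finger opening in cm, from 0 to 8.76, then the shift along the tool's x, y, z in cm, then the turn, a rotation vector about the tool's x, y, z in rad. A call has 1 to 8 rows; each row shifts and turns the commanded pose from where the row before left it, along the tool's axes as they then stand; what a row does not reach is not made up. A row lasts 1/10 s, in which the tool goes at most 50 mm and 8.59 degrees, less where a joint would pass 70% of its speed; a pose out of reach is approached as far as the arm can. A call with a gripper value outside its range is refused whole. The fingers move at their own pace and stop on an object; the grip force is fixed at half the most. Time passes only in rows, so rows that do not move let the fingers close. It gives the time, the measured TCP pose, the force, the opening and the grip force at its end, in the units of the state.
- ctrl.get_obs(): the state, without advancing time (a new reading comes with each control period).
- vision.snapshot(name): name is "side" or "top"; returns (picture, depth): 384x512x3 uint8, red, green, blue; 384x512 float32, m along the optical axis (not along the pixel's ray), 0 where there is no reading.
- vision.camera_model(name): a dict with "vertical_fov" (degrees; the focal length in pixels is half the picture's height over the tangent of half this angle, whatever the lens; pixels are square), "cx", "cy" (the principal point, pixels), "cam_to_world" (4x4, takes a point from camera to world coordinates). Camera axes: x right, y down, z forward; pixel columns grow to the right and rows downward; lengths in m; the calibration is good to about 2 mm. A picture is of the moment at which its call begins. camera_model takes no time and is no camera call.
- ctrl.close_job(): hands the job in; it is judged then, once.
The state is a dict: "clock": time; "joint_pos": joint angles; "qvel": joint speeds; "tau": joint torques, N m; "tool_pos": TCP position; "orientation": TCP orientation; "force": force on the tool from outside, world axes, zero at the start; "moment": the same for the moment, N m; "opening": finger opening in m; "gripper_force": force on a finger pad.
Only numpy, scipy, OpenCV 4.12 (cv2) and the standard library are available. Lean on these libraries where they do the work, as an engineer would, in place of code of your own. Each camera call takes 0.05 s, during which the arm holds its last target. There are 200 camera calls.

## Task

Close the blue slip box: with the fingertips on the outer face of its springy flap, fold the flap over and down onto the box, and while it is pressed down push it by its orange thumb pad until the tongue is fully home beneath the orange retaining lip, so that it stays shut by itself when you let go. Only push and press, do not pinch the flap or touch its paper-lined inner face, and leave the small things around the box where they are.

Things in the scene. Friction and masses are not known exactly. Their poses are not given: they have to be found in the camera images.
- case: flat blue box for note slips, fixed to the desk; 180 mm along its x, 150 mm along its y, 30 mm high. Origin at the centre of its underside, z up. The flap is hinged along its +y side; it folds over towards the -y side, where a fixed deck (top at 30 mm) carries the lip. The open mouth between shows paper slips, 22 mm high at most.
- hinge_line (a point): middle of the flap's hinge axis, fixed on the box: 60 mm to the +y side of the box's centre, 32 mm above the desk; the axis runs along the box's x.
- flap_fold (a joint): angle of the flap about its hinge, rad: 0 = folded down flat on the box, 1.57 = standing upright, 2.1 = as far back as it goes (leaning away to the +y side). A weak spring holds it about 1.5 to 2.0; once folded down it rises to about half open again unless it is pressed or tucked (about 1 N at its free edge).
- flap_slide (a joint): how far the flap is pushed along its own plane away from the hinge (slotted hinge), m: 0 = drawn back, 0.014 = fully home (end stop). Friction of about 1.2 N keeps it where it is put. If the flap is pushed out before it is down, the tongue lands on top of the lip and must be pushed back first.
- panel_face (a point): on the plain blue outer face of the flap (turned up when folded down, to the +y side when it stands), 40 mm from the hinge axis when drawn back. It moves with the flap: its -y points from hinge to tongue, its z out of the face. The panel is 160 mm along the hinge, 3 mm thick; its outer face lies 2 mm outside the hinge axis, so 34 mm above the desk when folded down.
- pad_foot (a point): on the flap's outer face at the foot of the hinge-side edge of the orange thumb pad, middle of its length: 62 mm from the hinge axis when drawn back. The pad is a raised step 5 mm high, 110 mm long along the hinge and 20 mm wide; a fingertip on the blue face between hinge and pad pushes against this edge.
- tongue_edge (a point): middle of the free edge of the flap's tongue (60 mm wide along the hinge, 3 mm thick), 100 mm from the hinge axis when drawn back, mid-thickness.
- lip_edge (a point): middle of the hinge-side edge of the orange retaining lip, fixed on the box, 104 mm from the hinge axis towards -y, mid-thickness. The lip is 80 mm long and 3 mm thick; its underside is 37 mm and its top 40 mm above the desk, 3 mm clear above the tongue when the flap is flat. Fully home, the tongue reaches 10 mm under it.
- flap_lining: paper-coloured lining on the flap's inner face (turned to the box when shut), not to be touched; 150 x 58 x 2 mm; its origin lies on the hinge axis and moves with the flap.
- eraser: block eraser in a blue sleeve, 22 x 42 x 13 mm; loose bystander, to be left where it is; origin at the centre of its underside.
- lip_balm: pink lip balm stick standing upright, 17 mm across and 68 mm tall; loose bystander, to be left where it is; origin at the centre of its underside.
- highlighter_1: pale green highlighter pen lying down, 17 x 127 x 15 mm; loose bystander, to be left where it is; origin at the centre of its underside.
- usb_stick: dark USB stick, 53 x 17 x 8 mm; loose bystander, to be left where it is; origin at the centre of its underside.
Things that resemble listed ones, but are neither listed nor needed, are in the scene too. There is more than one size of the case; the one meant has the size given above.

How it is judged (in metres and radians):
At the end, for the whole second after the job is handed in: The flap is folded down (within 0.055 rad of flat) and pushed at least 10 mm of its 14 mm outward, its tongue at least 6 mm in beneath the lip, and it stays so by itself with the robot clear (value of joint flap_slide above 0.01 m and value of joint flap_fold below 0.055 rad and z of tongue_edge in the frame of lip_edge below -0.001 m and y of tongue_edge in the frame of lip_edge below -0.006 m); the robot touches nothing.
It fails at once if the inner face of the flap is touched (pinched or pulled) (contact force between the fingers and flap_lining above 2 N).
It fails at once if a small thing beside the box is pushed more than 20 mm, lifted or knocked over (distance of any of eraser, lip_balm, highlighter_1, usb_stick from where it was at the start of the episode above 0.02 m or angle between lip_balm's own z axis and vertical above 0.5 rad).
It also fails if it takes over 38 s, if anything falls off the work surface, if the arm or the gripper's body presses on something with over 40 N, if the wrist force passes 120 N, or if a joint passes its speed limit or range.

## Working session

There is one attempt and no reset: what is moved stays moved. The work goes in short steps, Python scripts to look and compute and a tool call to move; the robot and the scene stay as the last step left them, time stands still between calls to the robot, and variables do not carry over. Pictures are saved under pics/ and viewed, at most 10 in all, crops included, and the job is handed in when it is done.

Besides the shell and the picture viewer there is one more tool, called as name(argument=value, ...), one argument or row to a line, values as JSON. move_arm: Moves the arm, as the interface text tells. Its arguments: {"type":"object","properties":{"moves":{"type":"array"}},"required":["moves"]}

```bash
mkdir -p pics; cat > h.py <<'E'
import numpy as np, cv2
from plant import ctrl, vision
def snap(n):
    p,d=vision.snapshot(n); np.savez(f'{n}.npz',p=p,d=d); return p,d
def load(n):
    z=np.load(f'{n}.npz'); return z['p'],z['d']
def world(n,u,v,d):
    m=vision.camera_model(n); f=192/np.tan(np.radians(m['vertical_fov'])/2)
    c=np.array([(u-m['cx'])*d/f,(v-m['cy'])*d/f,d,1]); return (np.array(m['cam_to_world'])@c)[:3]
def cloud(n,d):
    v,u=np.mgrid[:384,:512]; m=vision.camera_model(n); f=192/np.tan(np.radians(m['vertical_fov'])/2)
    c=np.stack([(u-m['cx'])*d/f,(v-m['cy'])*d/f,d,np.ones_like(d)],-1); return (c@np.array(m['cam_to_world']).T)[...,:3]
E
python3 - <<'E'
from h import *
ims=[]
for n in('top','side'):
    p,d=snap(n); print({k:np.round(v,3).tolist() for k,v in vision.camera_model(n).items()})
    cv2.imwrite(f'pics/{n}0.png',cv2.resize(p[...,::-1],(768,576),interpolation=cv2.INTER_CUBIC))
print(ctrl.get_obs())
E
```

```text
{'vertical_fov': 44.275, 'cx': 262.15, 'cy': 185.797, 'cam_to_world': [[-0.017, -0.98, 0.197, 0.406], [-1.0, 0.016, -0.007, -0.045], [0.004, -0.197, -0.98, 0.935], [0.0, 0.0, 0.0, 1.0]]}
{'vertical_fov': 42.575, 'cx': 254.629, 'cy': 190.463, 'cam_to_world': [[-0.871, -0.293, 0.393, 0.111], [-0.49, 0.484, -0.725, 0.836], [0.022, -0.825, -0.565, 0.721], [0.0, 0.0, 0.0, 1.0]]}
{'clock': 0.1, 'joint_pos': array([-5.12165065e+01,  2.05862880e+01,  6.39230456e-01, -1.75534501e-02,
       -7.01357500e+01, -1.65063693e+01]), 'qvel': array([ 0.01033777, -0.13699681,  0.13533291,  0.1351575 ,  0.07663781,
       -0.04478981]), 'tau': array([-1.40124444e-03, -5.84166241e+01,  2.93752670e+01,  7.01557562e+00,
        1.02293523e-02, -7.50384561e-05]), 'tool_pos': array([ 0.25569238, -0.62423889,  0.23373029]), 'orientation': array([ 1.79915916e+02, -7.70728992e-03, -1.57728847e+02]), 'force': array([0.27579024, 0.11636553, 0.28478436]), 'moment': array([-0.01734384, -0.00430721, -0.00919945]), 'gripper_force': 0.0, 'opening': 0.08733310401924864}
```

View pics/top0.png

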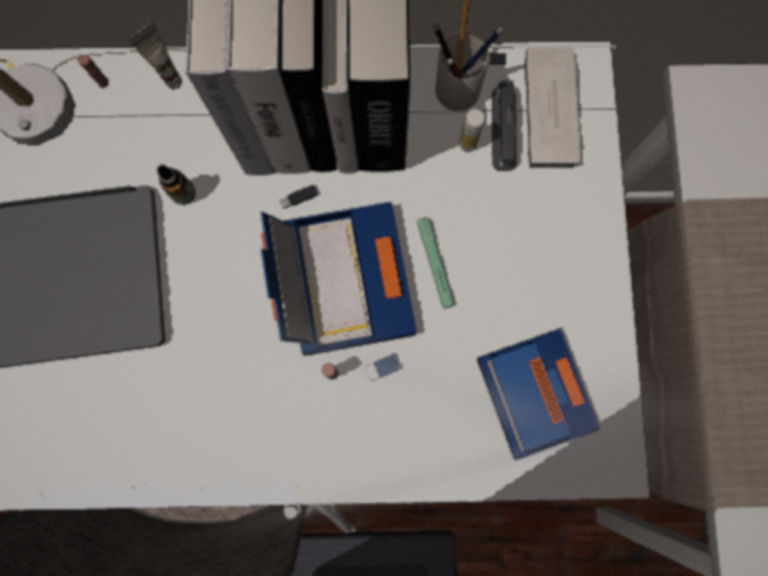

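View pics/side0.png

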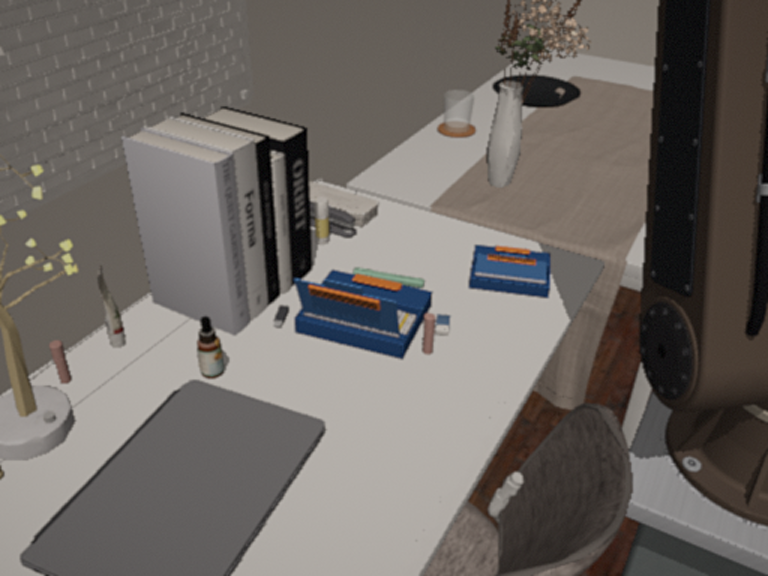

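```bash
cat >> h.py <<'E'
def ray(n,u,v,z):
    a=world(n,u,v,0.); b=world(n,u,v,1.); return a+(b-a)*(z-a[2])/(b[2]-a[2])
E
python3 - <<'E'
from h import *
p,d=load('top'); q,e=load('side')
a=cv2.resize(p[125:245,165:315,::-1],(750,600),interpolation=cv2.INTER_CUBIC)
cv2.imwrite('pics/c1.png',a)
C=cloud('top',d); 
hsv=cv2.cvtColor(p,cv2.COLOR_RGB2HSV)
m=(hsv[...,0]<15)&(hsv[...,1]>180)&(hsv[...,2]>120)
m[:, :240]=0; m[:,275:]=0
P=C[m]; print('lip n',len(P),P.mean(0),P.std(0), cv2.minAreaRect(P[:,:2].astype(np.float32)*1000))
b=(hsv[...,0]>100)&(hsv[...,0]<125)&(hsv[...,1]>150)
b[:, :170]=0;b[:,280:]=0; b[:120]=0; b[240:]=0
Q=C[b]; Z=Q[:,2]; print(np.histogram(Z,bins=np.arange(-.01,.13,.01)))
D=Q[(Z>.022)&(Z<.037)]; print('rim',len(D),cv2.minAreaRect(D[:,:2].astype(np.float32)*1000), D[:,2].mean())
# side flap
C2=cloud('side',e); h2=cv2.cvtColor(q,cv2.COLOR_RGB2HSV)
m=(h2[...,0]<15)&(h2[...,1]>180)&(h2[...,2]>120); n,l,s,c=cv2.connectedComponentsWithStats(m.astype(np.uint8))
for i in range(1,n):
    if s[i,4]>20: X=C2[(l==i)&(e>0)]; print(s[i],X.mean(0),X.min(0),X.max(0))
E
```

```text
lip n 363 [ 0.5996786  -0.04540672  0.04991699] [0.02987447 0.00625905 0.09339483] ((523.690185546875, -50.09954071044922), (233.72569274902344, 24.17350196838379), 3.6344783306121826)
(array([  1,  59,  57, 868, 912,   1,   1,   0,   0,   0,   0,  39,  91,
        54]), array([-0.01,  0.  ,  0.01,  0.02,  0.03,  0.04,  0.05,  0.06,  0.07,
        0.08,  0.09,  0.1 ,  0.11,  0.12,  0.13]))
rim 1773 ((593.4497680664062, 3.980560302734375), (178.04446411132812, 136.54135131835938), 9.71496295928955) 0.030024281986471037
[331 165  21   4  35] [ 0.44863017 -0.26969126  0.03056674] [ 0.4235114 -0.2829799  0.0249485] [ 0.47440111 -0.26049301  0.03417921]
[326 171  30   5  45] [ 0.43812591 -0.23931277  0.02985813] [ 0.40217975 -0.25708855  0.02676204] [ 0.47545804 -0.22215522  0.03245973]
[236 184  31   9 118] [ 0.59757151 -0.04255615  0.03995128] [ 0.55997379 -0.05696458  0.03647994] [ 0.63761267 -0.03152893  0.04355552]
[206 190  46  13  95] [0.57471732 0.09773562 0.10817989] [0.52362055 0.08883557 0.10257746] [0.62738689 0.10909452 0.11141174]
```

View pics/c1.png

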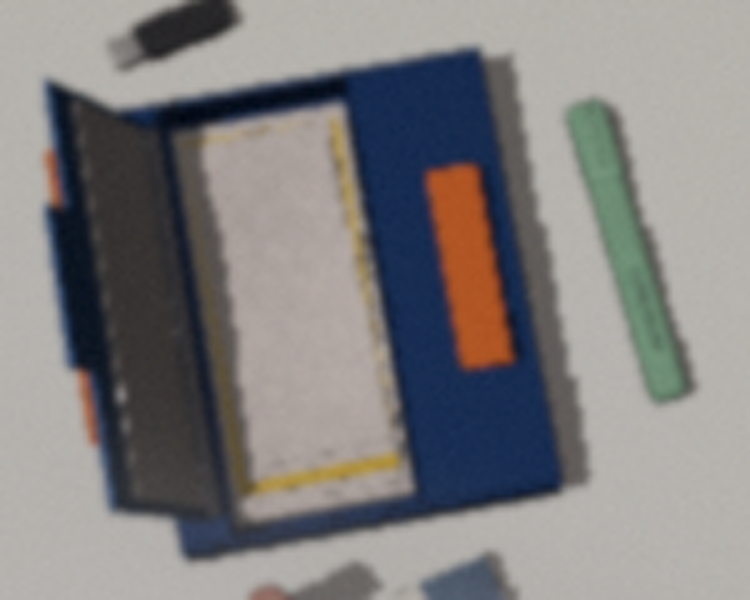

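```bash
cat >> h.py <<'E'
def cr(u,v): return 165+u/5-.4,125+v/5-.4
E
python3 - <<'E'
from h import *
A=ray('top',*cr(480,48),.03);B=ray('top',*cr(562,490),.03);E=ray('top',*cr(185,555),.03)
print(A,B,E,np.hypot(*(A-B)[:2]),np.hypot(*(E-B)[:2]))
x=A-B; yaw=np.arctan2(x[1],x[0]); print('yaw',np.degrees(yaw))
print('yaw2',np.degrees(np.arctan2(*-(E-B)[:2]*[1,-1])))
yw=np.radians(9.9)
X=np.array([np.cos(yw),np.sin(yw)]);Y=np.array([-X[1],X[0]])
c=(A+B)[:2]/2+.075*Y; print('centre',c, 'from E', E[:2]+.09*X-.075*Y)
p,d=load('top');C=cloud('top',d);L=[ray('top',*cr(*t),.04) for t in((427,172),(480,165),(515,360),(463,370))]
print('lip',[np.round([(l[:2]-c)@X,(l[:2]-c)@Y],4) for l in L],'expect edge y -.044, x +-.04')
# side pad & tongue
q,e=load('side');C2=cloud('side',e)
for box in((0,)*4,):
    R=C2[185:235,195:290].reshape(-1,3);
    loc=np.c_[(R[:,:2]-c)@X,(R[:,:2]-c)@Y,R[:,2]]
    k=(loc[:,1]>.055)&(loc[:,1]<.14)&(loc[:,2]>.05)&(abs(loc[:,0])<.1); 
    s=loc[k]; print(len(s),s.min(0),s.max(0)); print('plane y=a z+b',np.polyfit(s[:,2],s[:,1],1))
for n,t,z in(('highl hi',(588,100),.015),('highl lo',(665,400),.015),('balm',(270,595),.068),('eraser',(460,580),.013),('usb',(175,30),.008)):
    w=ray('top',*cr(*t),z)[:2]; print(n,w,np.round([(w-c)@X,(w-c)@Y],3))
b=C[100:130,120:290]; print('books', [np.round(v,3) for v in (b[...,0].min(),)], np.nanmax(b[...,2]))
for u,v in((330,370),(382,367),(300,196)):
    w=C[int(v/1.5),int(u/1.5)]; print(w,np.round([(w[:2]-c)@X,(w[:2]-c)@Y],3))
k=C[:130,:300]; t=k[k[...,2]>.1]; print(t.min(0),t.max(0))
E
```

```text
[ 0.69336184 -0.0505634   0.03      ] [ 0.51539841 -0.07924253  0.03      ] [0.49279931 0.06561513 0.03      ] 0.18025946549651523 0.1466098895396566
yaw 9.154610219533208
yaw2 8.867180397865827
centre [0.59148545 0.00898023] from E [0.59435383 0.00720555]
lip [array([ 0.0412, -0.0457]), array([ 0.0401, -0.0666]), array([-0.0385, -0.0653]), array([-0.0386, -0.0449])] expect edge y -.044, x +-.04
1330 [-0.08008174  0.06468133  0.05007948] [0.08105415 0.09572089 0.12949012]
plane y=a z+b [0.35647446 0.0491093 ]
highl hi [ 0.67549026 -0.0939897 ] [ 0.065 -0.116]
highl lo [ 0.55218178 -0.12125564] [-0.061 -0.122]
balm [0.47404547 0.02978222] [-0.112  0.041]
eraser [ 0.48292872 -0.03936012] [-0.115 -0.029]
usb [0.71000748 0.07420934] [0.128 0.044]
books [np.float64(0.406)] 0.9345839059791798
[0.46958468 0.02715789 0.0687672 ] [-0.117  0.039]
[ 0.47640822 -0.03421471  0.01324639] [-0.121 -0.023]
[0.71018489 0.07297478 0.01132709] [0.128 0.043]
[ 0.40629621 -0.12976306  0.10000374] [0.9448763  0.45307726 0.93458391]
```

```bash
cat >> h.py <<'E'
from scipy.spatial.transform import Rotation as Ro
yw=np.radians(9.2); X=np.array([np.cos(yw),np.sin(yw),0]); Y=np.array([-X[1],X[0],0]); Zv=np.array([0,0,1.]); cen=np.array([.592,.008,0])
def pose(x,y,z,a):   # local TCP position, tilt a deg
    a=np.radians(a); zt=-np.cos(a)*Zv-np.sin(a)*Y; yt=-X; return cen+x*X+y*Y+z*Zv, Ro.from_matrix(np.c_[np.cross(yt,zt),yt,zt])
def flap(r,th,a,x=0,pen=0):  # TCP pose with forward tip corner at r (m) on face at angle th, tilt a
    t=np.radians(th);al=np.radians(a)
    d=np.array([-np.cos(t),np.sin(t)]);n=np.array([np.sin(t),np.cos(t)])
    F=np.array([.06,.032])+r*d+(.002-pen)*n
    w=np.array([-np.cos(al),np.sin(al)]);u=np.array([np.sin(al),np.cos(al)])
    T=F-.0095*w+.008*u; return pose(x,T[0],T[1],a)
def cur():
    o=ctrl.get_obs(); return o['tool_pos'],Ro.from_euler('xyz',o['orientation'],degrees=True)
def rows(targets,step=.048,ang=8.4):
    p,R=cur()
    for tp,tR in targets:
        rv=(R.inv()*tR).as_rotvec(); n=int(np.ceil(max(np.linalg.norm(tp-p)/step,np.degrees(np.linalg.norm(rv))/ang,1)))
        dp=(tp-p)/n; dr=rv/n
        for i in range(n):
            s=R.inv().apply(dp)*100; print('0,',','.join('%.2f'%v for v in s),', ',','.join('%.3f'%v for v in dr),sep='')
            p=p+dp; R=R*Ro.from_rotvec(dr)
        print('--')
def st():
    o=ctrl.get_obs(); q=o['tool_pos']-cen; R=Ro.from_euler('xyz',o['orientation'],degrees=True).as_matrix()
    print('t%.2f'%o['clock'],'loc',np.round([q@X,q@Y,q[2]],4),'tilt %.1f'%np.degrees(np.arctan2(-R[:,2]@Y,-R[2,2])),'ytool.X %.3f'%(R[:,1]@X),'F',np.round([o['force']@X,o['force']@Y,o['force'][2]],2),'q',np.round(o['joint_pos'],0))
E
python3 - <<'E'
from h import *
p,d=load('top');C=cloud('top',d)
k=C[100:145,95:135]; t=k[(k[...,2]>.03)&(k[...,2]<.3)]; print('bottle',t.min(0),t.max(0))
k=C[60:125,120:275]; t=k[(k[...,2]>.05)&(k[...,2]<.5)]; print('books',t.min(0),t.max(0))
rows([pose(0,.2,.27,0)])
E
```

```text
bottle [0.70184624 0.21613066 0.03002536] [0.73435323 0.24968085 0.10336543]
books [ 0.70913504 -0.07130876  0.05001713] [0.76568925 0.22252369 0.25797765]
0,-3.14,3.43,-0.19, 0.000,0.000,-0.071
0,-3.37,3.20,-0.19, 0.000,0.000,-0.071
0,-3.59,2.96,-0.19, 0.000,0.000,-0.071
0,-3.79,2.70,-0.19, 0.000,0.000,-0.071
0,-3.97,2.42,-0.19, 0.000,0.000,-0.071
0,-4.13,2.14,-0.19, 0.000,0.000,-0.071
0,-4.27,1.84,-0.19, 0.000,0.000,-0.071
0,-4.39,1.53,-0.19, 0.000,0.000,-0.071
0,-4.49,1.22,-0.19, 0.000,0.000,-0.071
0,-4.56,0.90,-0.19, 0.000,0.000,-0.071
0,-4.62,0.57,-0.19, 0.000,0.000,-0.071
0,-4.64,0.25,-0.19, 0.000,0.000,-0.071
0,-4.65,-0.08,-0.19, 0.000,0.000,-0.071
0,-4.63,-0.41,-0.19, 0.000,0.000,-0.071
0,-4.59,-0.74,-0.19, 0.000,0.000,-0.071
0,-4.53,-1.06,-0.19, 0.000,0.000,-0.071
0,-4.44,-1.38,-0.19, 0.000,0.000,-0.071
0,-4.34,-1.69,-0.19, 0.000,0.000,-0.071
0,-4.21,-1.99,-0.19, 0.000,0.000,-0.071
--
```

move_arm(
  moves=[0,-3.14,3.43,-0.2,0,0,-0.071,0,-3.37,3.2,-0.2,0,0,-0.071,0,-3.59,2.96,-0.2,0,0,-0.071,0,-3.79,2.7,-0.2,0,0,-0.071,0,-3.97,2.42,-0.2,0,0,-0.071,0,-4.13,2.14,-0.2,0,0,-0.071,0,-4.27,1.84,-0.2,0,0,-0.071,0,-4.39,1.53,-0.2,0,0,-0.071],
)

```text
clock: 0.9
tool_pos: [0.3836, -0.2734, 0.2505]
orientation: [180.0, 0.0, -125.0]
force: [2.4, -0.1, 0.5]
opening: 0.0294
gripper_force: 0.0
```

move_arm(
  moves=[0,-4.49,1.22,-0.2,0,0,-0.071,0,-4.56,0.9,-0.2,0,0,-0.071,0,-4.62,0.57,-0.2,0,0,-0.071,0,-4.64,0.25,-0.2,0,0,-0.071,0,-4.65,-0.08,-0.2,0,0,-0.071,0,-4.63,-0.41,-0.2,0,0,-0.071,0,-4.59,-0.74,-0.2,0,0,-0.071,0,-4.53,-1.06,-0.2,0,0,-0.071],
)

```text
clock: 1.7
tool_pos: [0.5104, 0.0765, 0.2666]
orientation: [180.0, 0.0, -92.4]
force: [0.3, -0.7, -0.1]
opening: 0.0003
gripper_force: 0.0
```

move_arm(
  moves=[0,-4.44,-1.38,-0.2,0,0,-0.071,0,-4.34,-1.69,-0.2,0,0,-0.071,0,-4.21,-1.99,-0.2,0,0,-0.071],
)

```text
clock: 2.0
tool_pos: [0.5578, 0.2078, 0.2724]
orientation: [180.0, -0.0, -80.2]
force: [1.3, -0.1, 0.3]
opening: 0.0006
gripper_force: 0.0
```

```bash
python3 - <<'E'
from h import *
st(); rows([pose(-.015,.2,.2,55)]); T=flap(.05,130,55,-.015); q=T[0]-cen; print('pre-contact loc',q@X,q@Y,q[2])
E
```

```text
t2.00 loc [-0.0018  0.2027  0.2724] tilt 0.0 ytool.X -1.000 F [ 1.24 -0.27  0.31] q [ 39.  12.  -6.  -0. -72. -29.]
0,0.04,0.19,1.03, -0.001,0.137,0.001
0,-0.10,0.19,1.03, -0.001,0.137,0.001
0,-0.24,0.19,1.01, -0.001,0.137,0.001
0,-0.38,0.19,0.96, -0.001,0.137,0.001
0,-0.51,0.19,0.90, -0.001,0.137,0.001
0,-0.63,0.19,0.83, -0.001,0.137,0.001
0,-0.73,0.19,0.73, -0.001,0.137,0.001
--
pre-contact loc -0.014999999999999953 0.10567366187021181 0.06582331400663878
```

move_arm(
  moves=[0,0,0.19,1,0,0.137,0,0,-0.1,0.19,1,0,0.137,0,0,-0.24,0.19,1,0,0.137,0,0,-0.38,0.19,0.96,0,0.137,0,0,-0.5,0.19,0.9,0,0.137,0,0,-0.63,0.19,0.83,0,0.137,0,0,-0.73,0.19,0.73,0,0.137,0,0,0,0,0,0,0,0],
)

```text
clock: 2.8
tool_pos: [0.5435, 0.2015, 0.1955]
orientation: [179.2, -55.7, -79.6]
force: [-1.2, -0.8, -0.6]
opening: 0.0004
gripper_force: 0.0
```

```bash
python3 - <<'E'
from h import *
st(); rows([pose(-.015,.14,.10,55),flap(.048,120,55,-.015),flap(.048,110,55,-.015)])
E
```

```text
t2.80 loc [-0.017   0.1987  0.1955] tilt 55.7 ytool.X -1.000 F [-1.32 -0.62 -0.56] q [ 59.  32. -20.  33. -86. -66.]
0,-1.52,-0.07,3.41, -0.001,-0.004,0.004
0,-1.51,-0.07,3.42, -0.001,-0.004,0.004
0,-1.50,-0.07,3.42, -0.001,-0.004,0.004
--
0,-0.04,-0.00,2.61, 0.000,-0.000,0.000
0,-0.04,-0.00,2.61, 0.000,-0.000,0.000
--
0,0.74,-0.00,0.39, 0.000,-0.000,0.000
--
```

move_arm(
  moves=[0,-1.52,-0.07,3.4,0,0,0.004,0,-1.52,-0.07,3.4,0,0,0.004,0,-1.5,-0.07,3.4,0,-0.01,0.004,0,0,0,2.6,0,0,0,0,0,0,2.6,0,0,0,0,0,0,0,0,0,0],
)

```text
clock: 3.4
tool_pos: [0.5628, 0.1, 0.074]
orientation: [-179.3, -54.4, -81.6]
force: [0.8, -0.3, 0.8]
opening: 0.0002
gripper_force: 0.0
```

```bash
python3 - <<'E'
from h import *
st(); p,d=snap('side'); cv2.imwrite('pics/s1.png',cv2.resize(p[130:280,130:330,::-1],(800,600),interpolation=cv2.INTER_CUBIC))
rows([flap(.048,t,a,-.015) for t,a in((105,53),(95,48),(85,43),(75,38),(65,33),(55,28),(45,23),(35,18))])
E
```

```text
t3.40 loc [-0.0141  0.0955  0.074 ] tilt 54.4 ytool.X -1.000 F [ 0.7  -0.45  0.85] q [ 51.  36. -34.  41. -69. -75.]
0,0.64,0.20,0.85, -0.003,-0.023,-0.009
--
0,0.71,-0.00,0.47, 0.000,-0.087,0.000
--
0,0.66,-0.00,0.52, -0.000,-0.087,0.000
--
0,0.60,0.00,0.57, 0.000,-0.087,0.000
--
0,0.55,0.00,0.61, -0.000,-0.087,-0.000
--
0,0.48,0.00,0.65, -0.000,-0.087,-0.000
--
0,0.42,0.00,0.68, 0.000,-0.087,0.000
--
0,0.35,-0.00,0.71, -0.000,-0.087,-0.000
--
```

View pics/s1.png

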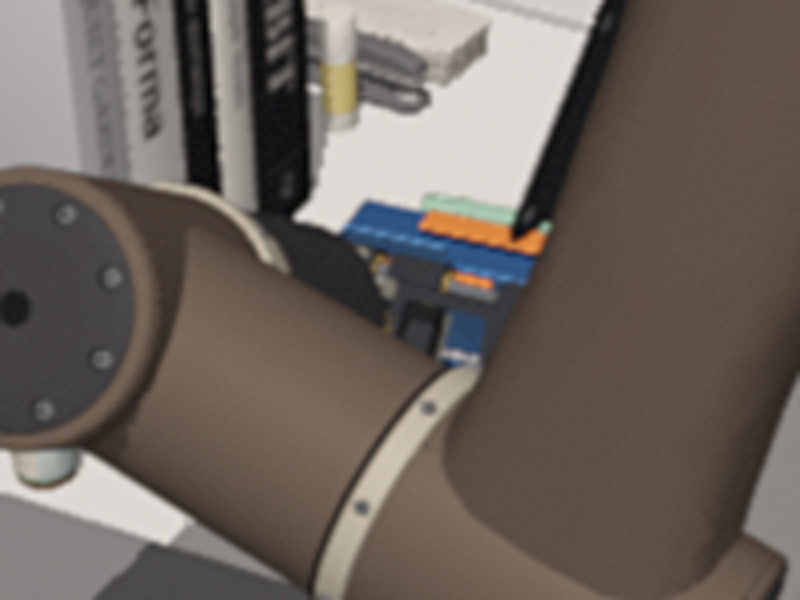

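move_arm(
  moves=[0,0.32,0.1,0.43,0,-0.012,-0.005,0,0.32,0.1,0.42,0,-0.012,-0.004,0,0.35,0,0.24,0,-0.044,0,0,0.35,0,0.23,0,-0.044,0,0,0.33,0,0.26,0,-0.044,0,0,0.33,0,0.26,0,-0.044,0,0,0.3,0,0.29,0,-0.044,0,0,0.3,0,0.29,0,-0.044,0],
)

```text
clock: 4.25
tool_pos: [0.5681, 0.069, 0.0797]
orientation: [-179.7, -37.6, -80.7]
force: [-0.2, 0.2, 1.3]
opening: 0.0008
gripper_force: 0.4
```

```bash
python3 - <<'E'
from h import *
st(); p,d=snap('top'); cv2.imwrite('pics/t1.png',cv2.resize(p[125:245,165:315,::-1],(750,600),interpolation=cv2.INTER_CUBIC))
rows([flap(.048,t,a,-.015) for t,a in((65,33),(55,28),(45,23),(35,18))])
E
```

```text
t4.25 loc [-0.0138  0.064   0.0797] tilt 37.6 ytool.X -1.000 F [-0.18  0.25  1.32] q [ 43.  27. -37.  38. -56. -64.]
0,0.60,0.09,0.74, -0.007,-0.078,0.000
--
0,0.48,0.00,0.65, 0.000,-0.087,0.000
--
0,0.42,0.00,0.68, 0.000,-0.087,-0.000
--
0,0.35,-0.00,0.71, -0.000,-0.087,-0.000
--
```

View pics/t1.png

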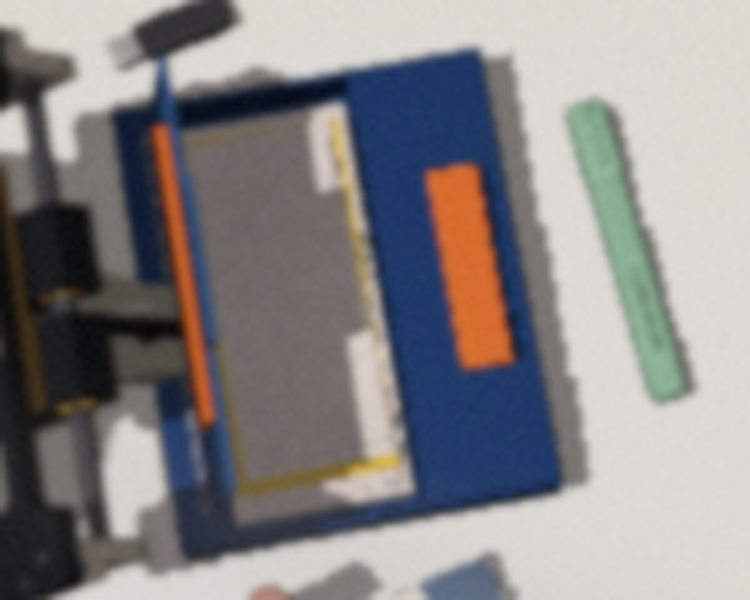

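move_arm(
  moves=[0,0.3,0.05,0.37,0,-0.04,0,0,0.3,0.05,0.37,0,-0.04,0,0,0.24,0,0.32,0,-0.044,0,0,0.24,0,0.32,0,-0.044,0,0,0.21,0,0.34,0,-0.044,0,0,0.21,0,0.34,0,-0.044,0,0,0.17,0,0.36,0,-0.044,0,0,0.17,0,0.36,0,-0.044,0],
)

```text
clock: 5.1
tool_pos: [0.572, 0.0397, 0.0648]
orientation: [-179.7, -18.0, -80.6]
force: [0.2, 0.7, 1.7]
opening: 0.0005
gripper_force: 0.6
```

```bash
python3 - <<'E'
from h import *
st()
rows([flap(.048,t,a,-.015) for t,a in((27,14),(18,9),(9,4),(0,0))])
E
```

```text
t5.10 loc [-0.0146  0.0345  0.0648] tilt 18.0 ytool.X -1.000 F [0.33 0.64 1.7 ] q [ 33.  22. -35.  24. -44. -43.]
0,0.38,0.04,0.52, -0.006,-0.070,0.004
--
0,0.22,-0.00,0.66, -0.000,-0.087,-0.000
--
0,0.16,0.00,0.67, 0.000,-0.087,0.000
--
0,0.10,-0.00,0.69, -0.000,-0.070,0.000
--
```

move_arm(
  moves=[0,0.19,0.02,0.26,-0.003,-0.035,0.002,0,0.19,0.02,0.26,-0.003,-0.035,0.002,0,0.11,0,0.33,0,-0.044,0,0,0.11,0,0.33,0,-0.044,0,0,0.08,0,0.34,0,-0.044,0,0,0.08,0,0.34,0,-0.044,0,0,0.05,0,0.34,0,-0.035,0,0,0.05,0,0.34,0,-0.035,0],
)

```text
clock: 5.9
tool_pos: [0.5739, 0.0272, 0.0418]
orientation: [-180.0, 0.0, -80.8]
force: [-1.2, -0.4, 6.8]
opening: 0.0003
gripper_force: 4.1
```

```bash
python3 - <<'E'
from h import *
st()
p,d=snap('top'); cv2.imwrite('pics/t2.png',cv2.resize(p[125:245,165:315,::-1],(750,600),interpolation=cv2.INTER_CUBIC))
rows([flap(.048,0,0,-.015)])
E
```

```text
t5.90 loc [-0.0148  0.0218  0.0418] tilt -0.0 ytool.X -1.000 F [-1.22 -0.23  6.81] q [ 22.  22. -25.  -0. -42. -13.]
0,-0.01,0.03,-0.03, -0.000,0.003,-0.000
--
```

View pics/t2.png

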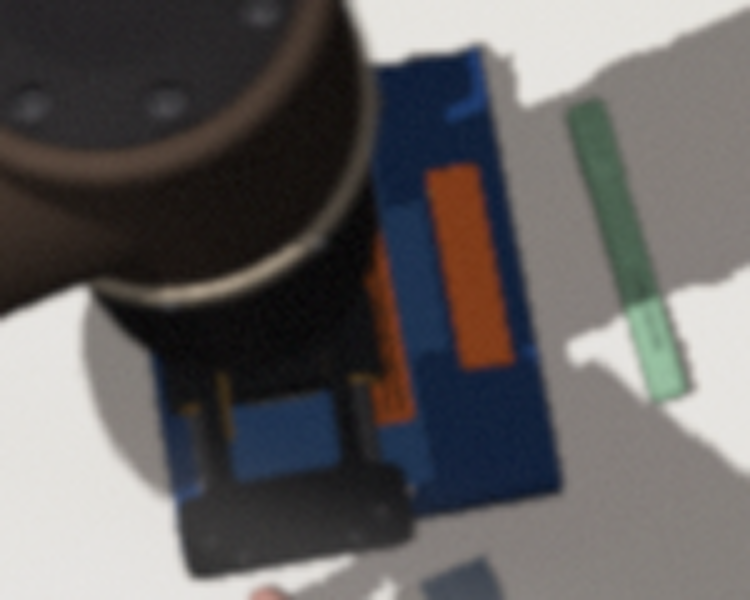

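move_arm(
  moves=[0,0.3,0,0.05,0,0,0,0,0.3,0,0,0,0,0,0,0.3,0,0,0,0,0,0,0.3,0,0,0,0,0,0,0.3,0,0,0,0,0,0,0.3,0,0,0,0,0,0,0.3,0,0,0,0,0],
)

```text
clock: 6.65
tool_pos: [0.5777, 0.007, 0.0418]
orientation: [-179.9, -0.0, -80.8]
force: [-0.4, 3.3, 5.1]
opening: 0.0004
gripper_force: 2.5
```

```bash
python3 - <<'E'
from h import *
st()
E
```

```text
t6.65 loc [-0.0143  0.0013  0.0418] tilt 0.0 ytool.X -1.000 F [0.15 3.28 5.12] q [ 20.  23. -25.   0. -42. -11.]
```

move_arm(
  moves=[0,0.2,0,0,0,0,0,0,0.2,0,0,0,0,0,0,0.2,0,0,0,0,0,0,0.2,0,0,0,0,0,0,0.1,0,0,0,0,0],
)

```text
clock: 7.15
tool_pos: [0.5791, -0.0008, 0.0416]
orientation: [-179.9, 0.1, -80.8]
force: [-3.0, 13.8, 4.7]
opening: 0.0003
gripper_force: 8.1
```

```bash
python3 - <<'E'
from h import *
st()
E
```

```text
t7.15 loc [-0.0141 -0.0066  0.0416] tilt -0.1 ytool.X -1.000 F [-0.73 14.12  4.7 ] q [ 19.  23. -25.  -0. -42. -10.]
```

Force rose to 14 N at a pad position of 76 mm, so the tongue is at the end stop. I'll back off slightly, lift clear and check.

move_arm(
  moves=[0,-0.3,0,0,0,0,0,0,-0.1,0,-0.5,0,0,0,0,0,0,-2,0,0,0,0,0,0,-4,0,0,0,0,-4,0,-2,0,0,0,0,-4.5,0,0,0,0,0,0,-4.5,0,0,0,0,0,0,-4.5,0,0,0,0,0],
)

```text
clock: 7.95
tool_pos: [0.549, 0.1753, 0.126]
orientation: [179.9, -0.0, -80.9]
force: [1.0, -0.3, -0.5]
opening: 0.0002
gripper_force: 0.0
```

```bash
python3 - <<'E'
from h import *
st()
p,d=snap('top'); cv2.imwrite('pics/t3.png',cv2.resize(p[125:245,165:315,::-1],(750,600),interpolation=cv2.INTER_CUBIC))
C=cloud('top',d); L=np.stack([(C-cen)@X,(C-cen)@Y,C[...,2]],-1)
hsv=cv2.cvtColor(p,cv2.COLOR_RGB2HSV); m=(hsv[...,0]<15)&(hsv[...,1]>180)&(abs(L[...,0])<.07)&(L[...,1]<.01)&(L[...,1]>-.04)&(L[...,2]<.06)
P=L[m]; print('pad n',len(P),np.percentile(P,[3,50,97],axis=0).round(4),'expect y -.016..-.036, z .039')
E
```

```text
t7.95 loc [-0.0157  0.172   0.126 ] tilt 0.0 ytool.X -1.000 F [ 0.97 -0.48 -0.53] q [ 37.  17. -20.  -0. -53. -28.]
pad n 446 [[-0.0485 -0.0319  0.0385]
 [ 0.0006 -0.0243  0.0416]
 [ 0.0508 -0.0168  0.0446]] expect y -.016..-.036, z .039
```

View pics/t3.png

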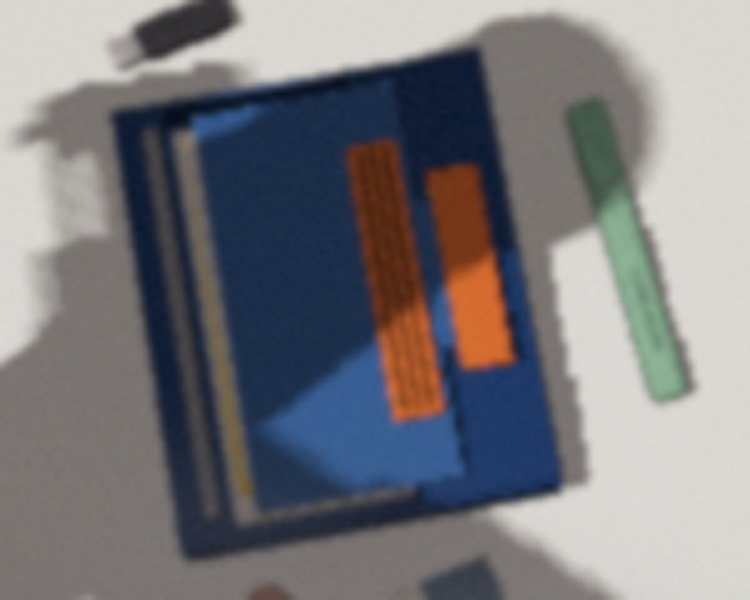

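The picture shows the flap shut, with its pad at (395,280), and the tongue running under the lip at (465,265). The highlighter and USB stick are where they were, and the robot is clear.

```bash
python3 -c "
from plant import ctrl
print(ctrl.close_job())"
```

```text
the job is handed in; nothing more can be done
None
```

The blue slip box is shut: the flap was pushed to its end stop, its tongue stays under the lip with the arm clear, and the job was handed in at about 8 s (no verdict was returned).

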